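# Hold a spring probe on the ringed contact under the guard

## Task

Lift the orange spring probe out of its rest tube and slide its foot in under the clear guard from the slot's open end, its stem in the slot, until it stands over the red-ringed contact. Then hold it square to the sloping board with the foot centred on that contact, pressed gently so that the spring plunger is about half-way in, and leave the guard untouched while you hold. Finish still gripping and pressing the probe like that, and leave the tin, the spool and the jar where they are.

Things in the scene. Friction and masses are not known exactly. Their poses are not given: they have to be found in the camera images.
- probe: Spring probe, 120 g, round about its z (up to the handle). Origin: centre of the foot's underside with the plunger out. Upwards: brass foot disc, 28 mm diameter, z 0-6 mm; steel stem 8 mm, z 6-34; fixed tube 12 mm, z 34-62 (foot and stem slide up into it); black collar 42 mm, z 62-67; round orange handle 24 mm, z 67-140: grip here. Starts upright, collar on the rim of the rest, foot 10 mm up.
- probe_foot (a point): Centre of the underside of the probe's foot (moves with the plunger). Its z axis is the probe's.
- plunger (a joint): How far the probe's plunger is pushed in, m: 0 fully out, 0.015 fully in. Its spring gives 1.5 N at the start of the travel, 3.75 N half-way (0.0075) and 6 N at the end.
- rest: Fixed upright aluminium tube on a black round foot (68 mm across) that holds the probe. Origin: centre of its underside on the bench. Rim 72 mm high; outside 42 mm, inside 34 mm in diameter. Its place varies.
- station: Fixed test station: dark base plate 110 (x) by 125 (y) mm under a grey deck 100 by 124 mm that slopes by 20 degrees, low at its -y side. About 100 mm high at most (the guard's +y edge). Origin: centre of the underside, on the bench. Its place and yaw vary.
- spot: Contact to probe: brass disc, 14 mm diameter, in a red ring, 30 mm, on the green board on the deck. Origin: centre of its top face. z: outward normal of the sloping board (20 degrees from vertical, leaning to the station's -y); y: up the slope along the slot, away from its open end; x: level, across the slot. The green board lies 2.5 mm below the contact.
- guard: Clear plate on posts over the board, slot edged yellow. Axes as spot's. In the spot's frame (mm): underside z 22, top z 27 (nuts to 30), x -45 to 45, y -58 to 42; slot 18 wide about x = 0, open at y = -58, closed at y = 14; posts at x +-39, y -51 and 35. The probe's foot cannot pass the slot from above. Origin: at y -8, z -14.5 in the spot's frame.
- tin: Bystander: flux tin with red lid, 53 mm wide, 20 mm high; origin at the centre of its underside.
- spool: Bystander: white and green solder spool, 55 mm wide, 30 mm high; origin at the centre of its underside.
- jar: Bystander: white jar with blue lid, 52 mm wide, 62 mm high; origin at the centre of its underside.

How it is judged (in metres and radians):
On the way, in this order (a step that is already met when the one before it is completed fails the run):
1. the probe is lifted out of its rest (z of probe_foot in the frame of rest above 0.073 m), for 0.1 s.
2. its foot goes in under the guard from the slot's open end, the stem in the slot (y of probe_foot in the frame of spot between -0.058 and -0.018 m and z of probe_foot in the frame of spot below 0.018 m and x of probe_foot in the frame of spot between -0.01 and 0.01 m), for 0.05 s.
At the end, for the whole second after the job is handed in: The gripper holds the probe still with its foot on the contact, foot centre within 7 mm of the contact's centre (brass disc fully covered), the probe's axis within 8 degrees of square to the board, the plunger 3 to 12 mm in (contact force 1 to 9 N), and nothing pressing on the guard (distance between probe_foot and spot below 0.007 m and angle between the z axis of probe and the z axis of spot, either way round below 0.14 rad and value of joint plunger between 0.003 and 0.012 m and contact force between probe and spot between 1 and 9 N and contact force between each of probe, the arm, the fingers and guard below 1 N and contact force between probe and the fingers above 2 N and linear speed of probe below 0.02 m/s); the arm keeps its last pose, push and grip.
It fails at once if the tin, the spool or the jar is pushed more than 3 cm away (distance of any of tin, spool, jar from where it was at the start of the episode above 0.03 m).
It fails at once if the probe or the gripper is driven hard (over 25 N) against the station (contact force between any of probe, the fingers, the arm and station above 25 N).
It also fails if it takes over 45 s, if anything falls off the work surface, if the arm or the gripper's body presses on something with over 40 N, if the wrist force passes 120 N, or if a joint passes its speed limit or range.

## Robot

A 6-joint arm with a two-finger parallel gripper is mounted at the origin on a cart in front of the work surface, level with it; the furniture and walls round the work are solid. World frame = base frame: x ahead of the robot, y to its left, z up, the work surface at z = 0. Lengths are in mm, angles in rad, forces in N, time in s.
With the tool pointing down it reaches from about 350 to 975 mm from the base axis. Payload 7.1 kg.
Tool frame: the origin (TCP) lies at the very end of the fingers, on their centre line; the grasp point (between the pads) lies 19 mm behind it (ctrl.grasp_offset is the distance from the TCP to the grasp point, in mm); z points along the fingers, y is the line along which they close (so a half turn about z gives the same grasp; the last joint's range is limited). The gripper opens to 88 mm and grips with 3 to 60 N. Pads are 20 mm wide; open, the fingers measure 115 mm over their backs; the gripper's body (75 mm by 178 mm) begins 61 mm behind the grasp point.
Start: joints at [1.231, 0.423, 1.63, -0, 1.089, -0.019], TCP at [197.047, 593.108, 222.675] pointing down, gripper open.
Joint ranges: [-3, 3], [-0.9, 2.11], [0.09, 2.58], [-1.31, 4.45], [0.11, 2.69], [-2.54, 2.54]. Speed limits (rad/s): [2.39, 2.39, 3.01, 3.14, 3.14, 3.14].

## Interface

Orientations are given as a rotation vector (axis times angle).
In Python, from workcell import ctrl, viewer, ticket, models gives the robot as it stands.
- The arm moves only by the tool play_rows, never from a script. Its arguments are lists of equal length, an entry for each row: "dp": the shift along the world's x, y, z in mm, a list of three; "yaw": the turn about the world's z in degrees. In form: {"dp": [[tx, ty, tz], ...], "yaw": [yaw, ...]}. A call has 1 to 8 rows; each row shifts and turns the commanded pose from where the row before left it; what a row does not reach is not made up. A row lasts 1/12 s, in which the tool goes at most 41.7 mm and 7.16 degrees, less where a joint would pass 70% of its speed; a pose out of reach is approached as far as the arm can. A call is refused whole if a number of a shift passes 41.7 or a number of a turn 7.16, either way. A call with a gripper value outside its range is refused whole. "gripper" is the closure, from 0 (fully open) to 1 (shut), set as the call begins (left out, the last holds). The fingers move at their own pace and stop on an object; the grip force is fixed at half the most. Time passes only in rows, so rows that do not move let the fingers close. It gives the time, the measured TCP pose, the force, the opening and the grip force at its end, in the units of the state.
- ctrl.get_obs(): the state, without advancing time (a new reading comes with each control period).
- viewer.get_image(name): name is "side" or "top"; returns a dict with "pixels" (420x560x3 uint8, red, green, blue), "range_z" (420x560 float32, mm along the optical axis (not along the pixel's ray), 0 where there is no reading), "fx", "fy", "cx", "cy" (pixels), "T" (4x4, takes a point from camera to world coordinates). Camera axes: x right, y up, looking along -z (the intrinsics and any distortion apply to the point x, -y, -z); pixel columns grow to the right and rows downward; lengths in mm; the calibration is good to about 2 mm. A picture is of the moment at which its call begins.
- ticket.close_job(): hands the job in; it is judged then, once.
Trained networks look in a picture, given as the dict that the camera call returned (one of the last four; its "shot" number tells which), for a name from the list of things; names that differ only in an ending like _2 or _b are one class to them, and where a whole thing is asked for, a point or a joint stands for the part that bears it (a point fixed in the world has none). Each returns a list of dicts, best first, with "conf" (0 to 1); they miss things now and then, are a little off and sometimes report something else, mostly with a low value. They report only what shows in the picture. A call takes as long as a camera call.
- models.look_for(picture, name): "bbox" ([centre column, centre row, width, height] in pixels, round what is visible of it).
- models.landmark_of(picture, name): "location" ([column, row] in pixels: a listed point, or the origin of a listed thing).
The state is a dict: "t": time; "qpos": joint angles; "qvel": joint speeds; "joint_torque": joint torques, N m; "ee_pos": TCP position; "orientation": TCP orientation; "ft_force": force on the tool from outside, world axes, zero at the start; "moment": the same for the moment, N m; "width": finger opening in mm; "grasp_force": force on a finger pad.
Only numpy, scipy, OpenCV 4.12 (cv2) and the standard library are available. Lean on these libraries where they do the work, as an engineer would, in place of code of your own. Each camera call takes 0.05 s, during which the arm holds its last target. There are 200 camera calls.

## Working session

There is one attempt and no reset: what is moved stays moved. The work goes in short steps, Python scripts to look and compute and a tool call to move; the robot and the scene stay as the last step left them, time stands still between calls to the robot, and variables do not carry over. Pictures are saved under pics/ and viewed, at most 10 in all, crops included, and the job is handed in when it is done.

Besides the shell and the picture viewer there is one more tool, called as a command line: name --pt "numbers of a row" for each row, then --argument value for the rest. play_rows: Moves the arm, as the interface text tells. Its arguments: {"type":"object","properties":{"dp":{"type":"array"},"yaw":{"type":"array"},"gripper":{"type":"number"}},"required":["dp","yaw"]}

```bash
mkdir -p pics; ls; cat > h.py <<'E'
import numpy as np, cv2
from workcell import ctrl, viewer, ticket, models
def ray(im,p):
    d=np.array([(p[0]-im['cx'])/im['fx'],-(p[1]-im['cy'])/im['fy'],-1.]);T=np.array(im['T'])
    return T[:3,3],T[:3,:3]@d
def depthpt(im,p,r=1):
    c,rw=int(round(p[0])),int(round(p[1]))
    z=im['range_z'][max(rw-r,0):rw+r+1,max(c-r,0):c+r+1];z=z[z>0]
    if len(z)==0:return None
    o,d=ray(im,p);return o+d*np.median(z)
def cloud(im):
    z=im['range_z'];v,u=np.mgrid[:z.shape[0],:z.shape[1]]
    P=np.stack([(u-im['cx'])/im['fx']*z,-(v-im['cy'])/im['fy']*z,-z],-1);T=np.array(im['T'])
    return P@T[:3,:3].T+T[:3,3]
def tri(i1,p1,i2,p2):
    o1,d1=ray(i1,p1);o2,d2=ray(i2,p2)
    s=np.linalg.lstsq(np.stack([d1,-d2],1),o2-o1,rcond=None)[0]
    a=o1+d1*s[0];b=o2+d2*s[1];return (a+b)/2,np.linalg.norm(a-b)
def proj(im,P):
    T=np.array(im['T']);q=T[:3,:3].T@(np.asarray(P)-T[:3,3])
    return np.array([im['cx']-im['fx']*q[0]/q[2],im['cy']+im['fy']*q[1]/q[2]])
def save(im,n,crop=None,s=1):
    a=im['pixels'][:,:,::-1]
    if crop: a=a[crop[1]:crop[3],crop[0]:crop[2]]
    cv2.imwrite('pics/'+n,cv2.resize(a,None,fx=s,fy=s,interpolation=cv2.INTER_CUBIC) if s!=1 else a)
E
python3 - <<'E'
from h import *
np.set_printoptions(precision=1,suppress=True)
ims={n:viewer.get_image(n) for n in('side','top')}
for n,im in ims.items():
    save(im,n+'0.png'); print(n,im['fx'],im['cx'],im['cy'],[k for k in im], np.array(im['T'])[:3].round(3).tolist())
for nm in['probe','probe_foot','rest','station','spot','guard','tin','spool','jar']:
    L={}
    for n,im in ims.items():
        b=models.look_for(im,nm)[:1];l=models.landmark_of(im,nm)[:1]
        print(nm,n,[(np.array(x['bbox']),round(x['conf'],2)) for x in b],[(np.array(x['location']),round(x['conf'],2)) for x in l])
        if l:L[n]=l[0]['location']
    if len(L)==2: print('   tri',*tri(ims['side'],L['side'],ims['top'],L['top']))
E
```

```text
pics
side 503.32579189503355 282.18691239070245 207.76903493425556 ['pixels', 'range_z', 'fx', 'fy', 'cx', 'cy', 'T', 'shot'] [[0.954, 0.142, -0.263, 241.784], [-0.299, 0.439, -0.847, -1022.308], [-0.005, 0.887, 0.462, 457.709]]
top 399.59043281412113 283.7120302515371 214.45315729829463 ['pixels', 'range_z', 'fx', 'fy', 'cx', 'cy', 'T', 'shot'] [[-0.015, 0.995, -0.098, 360.216], [-1.0, -0.016, -0.019, -330.536], [-0.02, 0.098, 0.995, 909.41]]
probe side [(array([360.8, 234.2,  29.4,  59.6]), 0.58)] []
probe top [(array([365.7, 176.9,  30.4,  23.6]), 0.75)] [(array([357.3, 181.2]), 0.93)]
probe_foot side [] []
probe_foot top [] []
rest side [(array([358.9, 283.2,  41.2,  51.7]), 0.89)] [(array([352.9, 296.9]), 0.89)]
rest top [(array([358.4, 183.6,  24.9,  31.9]), 0.91)] [(array([358.8, 183.1]), 0.66)]
   tri [ 517.6 -486.     0.9] 3.6116217179090246
station side [(array([297. , 211.3,  86.4,  81. ]), 0.94)] [(array([294.3, 232.1]), 0.67)]
station top [(array([268.8, 192.8,  50.1,  53.8]), 0.61)] [(array([266.6, 197. ]), 0.82)]
   tri [ 493.8 -274.9   -3. ] 4.729336393511497
spot sid
[... 165 characters left out ...]
[(array([265.9, 192.4,  46.9,  49. ]), 0.89)] [(array([263.2, 190. ]), 0.9)]
tin side [] [(array([226. , 236.9]), 0.97)]
tin top [(array([259.7, 248.4,  25.6,  25.2]), 0.82)] [(array([262. , 246.3]), 0.86)]
   tri [ 375.7 -262.6    2.2] 4.955844629726689
spool side [(array([239.6, 267.4,  33.5,  37.9]), 0.83)] [(array([243.1, 274.6]), 0.9)]
spool top [(array([313.7, 249.7,  23.8,  26. ]), 0.94)] [(array([314.2, 245.1]), 0.68)]
   tri [ 377.5 -381.     0.2] 3.3598718004729426
jar side [(array([221. , 197.8,  29.6,  41.5]), 0.66)] [(array([219.6, 213.1]), 0.67)]
jar top [(array([215.7, 244.8,  23.5,  21.8]), 0.84)] [(array([216.5, 243.8]), 0.58)]
   tri [ 383.7 -157.9   -4.8] 3.730795737189737
```

```bash
python3 - <<'E'
from h import *
a=viewer.get_image('side');b=viewer.get_image('top')
save(a,'s1.png',(200,140,400,320),4)
save(b,'t1.png',(200,140,400,270),4)
np.savez('c0.npz',s=cloud(a),t=cloud(b),sp=a['pixels'],tp=b['pixels'])
E
```

```text
(no output)
```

View pics/s1.png

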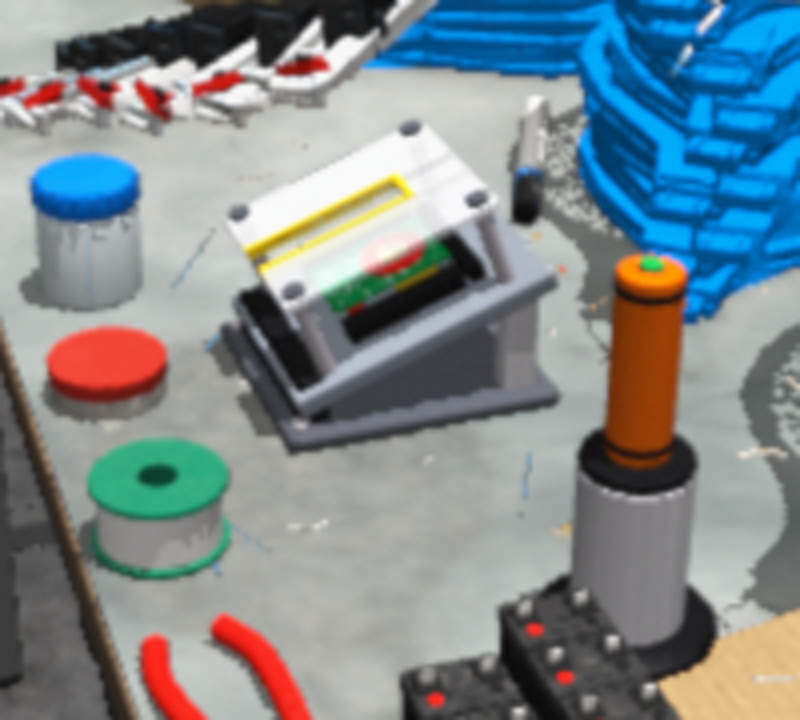

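View pics/t1.png

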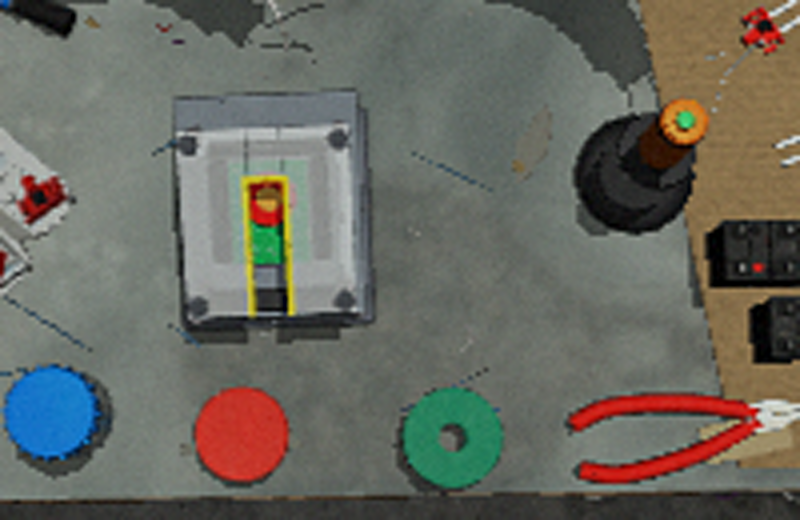

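```bash
cat > fit.py <<'E'
from h import *
from scipy.optimize import least_squares
from scipy.spatial import cKDTree
def R_spot(yaw):
    c,s=np.cos(yaw),np.sin(yaw);t=np.radians(20)
    Rz=np.array([[c,-s,0],[s,c,0],[0,0,1]]);Rx=np.array([[1,0,0],[0,np.cos(t),-np.sin(t)],[0,np.sin(t),np.cos(t)]])
    return Rz@Rx
def yellow(im,box):
    hsv=cv2.cvtColor(im['pixels'],cv2.COLOR_RGB2HSV);m=cv2.inRange(hsv,(22,140,120),(34,255,255))
    k=np.zeros_like(m);k[box[1]:box[3],box[0]:box[2]]=1;v,u=np.nonzero(m*k);return np.stack([u,v],1).astype(float)
def fit_station(ims,boxes,x0,z=26.5,hw=10.,prior=True):
    s=np.linspace(-58,15,40)
    pts=np.concatenate([[(-hw,y,z) for y in s],[(hw,y,z) for y in s],[(x,15,z) for x in np.linspace(-hw,hw,12)]])
    Y=[yellow(i,b) for i,b in zip(ims,boxes)]
    def res(p,full=False):
        P=pts@R_spot(p[3]).T+p[:3];out=[]
        for im,y in zip(ims,Y):
            q=np.array([proj(im,a) for a in P])
            d,_=cKDTree(q).query(y);d2,_=cKDTree(y).query(q);out+=[d,d2*0.7]
        return np.concatenate(out)
    r=least_squares(res,x0,loss='soft_l1',diff_step=1e-4,x_scale=[1,1,1,.02]);return r.x,np.sqrt(np.mean(res(r.x)**2)),[len(y) for y in Y]
E
python3 - <<'E'
from fit import *
np.set_printoptions(precision=2,suppress=True)
a=viewer.get_image('side');b=viewer.get_image('top')
o=.375
print('handle top',*tri(a,(362.75-o,205.75-o),b,(371.25-o,170-o)))
print('spot raw',*tri(a,(200+393/4-o,140+254/4-o),b,(200+266/4-o,140+201/4-o)))
# slot closed end mid
print('slot closed',*tri(a,(200+398/4-o,140+186/4-o),b,(200+265/4-o,140+180/4-o)))
print('jar lid',depthpt(b,(213,243)),'tin',depthpt(b,(260,248)))
for x0 in ([510,-275,62,-1.57],[505,-270,55,-1.5]):
    for ii,bb in (([a,b],[(250,175,310,215),(255,180,276,222)]),([a],[(250,175,310,215)]),([b],[(255,180,276,222)])):
        if len(ii)==2: print('fit',*fit_station(ii,bb,x0))
C=cloud(b);pix=b['pixels'];hsv=cv2.cvtColor(pix,cv2.COLOR_RGB2HSV)
m=(hsv[...,0]<18)&(hsv[...,1]>180)&(C[...,2]>134)&(C[...,0]>480)&(C[...,1]<-440)
print('handle top px',m.sum(),C[m].mean(0),C[m].min(0),C[m].max(0))
Cs=cloud(a);hs=cv2.cvtColor(a['pixels'],cv2.COLOR_RGB2HSV)
m=(hs[...,0]<18)&(hs[...,1]>150)&(Cs[...,2]>80)&(Cs[...,0]>480)&(Cs[...,1]<-440)
print('handle side',m.sum(),Cs[m].mean(0),Cs[m].min(0),Cs[m].max(0))
# rest collar top from top cam
m=(abs(C[...,2]-76)<6)&(np.hypot(C[...,0]-525,C[...,1]+487)<40);print('collar',m.sum(),C[m].mean(0),C[m].min(0),C[m].max(0))
m=(C[...,2]>3)&(C[...,2]<110)&(abs(C[...,0]-500)<100)&(abs(C[...,1]+275)<85);print('station',C[m].min(0),C[m].max(0))
print(ctrl.get_obs())
E
```

```text
handle top [ 519.52 -485.07  150.5 ] 1.1590021455344268
spot raw [ 500.01 -277.47   56.32] 3.1135496662707554
slot closed [ 503.69 -278.64   89.57] 0.931271211307259
jar lid [ 385.53 -163.09   60.88] tin [ 374.1  -259.79   19.18]
fit [ 500.47 -278.23   58.53   -1.54] 0.5928662458172616 [135, 109]
fit [ 500.48 -278.23   58.53   -1.54] 0.5927930176022488 [135, 109]
handle top px 83 [ 519.62 -483.98  149.45] [ 507.38 -516.3   134.25] [ 647.82 -472.6   297.  ]
handle side 761 [ 516.04 -493.06  117.  ] [ 507.63 -499.4    80.01] [ 528.19 -476.64  150.33]
collar 159 [ 514.34 -479.94   76.  ] [ 498.53 -504.36   70.56] [ 538.78 -463.9    81.96]
station [ 406.79 -357.95    3.06] [ 599.12 -202.06  103.46]
{'t': 2.1, 'qpos': array([ 1.23,  0.42,  1.63, -0.  ,  1.09, -0.02]), 'qvel': array([ 0., -0., -0.,  0.,  0.,  0.]), 'joint_torque': array([ -0.  , -54.45, -27.4 ,   0.06,   0.02,  -0.  ]), 'ee_pos': array([197.07, 593.12, 222.71]), 'orientation': array([0.5, 3.1, 0. ]), 'ft_force': array([ 0.33,  0.86, -0.65]), 'moment': array([0.02, 0.05, 0.01]), 'grasp_force': 0.0, 'width': 87.83342159259134}
```

```bash
python3 - <<'E'
import numpy as np
d=np.load('c0.npz');P=np.concatenate([d['s'].reshape(-1,3),d['t'].reshape(-1,3)])
for y in range(-650,700,100):
    r=[]
    for x in range(150,850,100):
        m=(abs(P[:,0]-x)<50)&(abs(P[:,1]-y)<50)&(P[:,2]<1500)&(P[:,2]>-200);r.append(int(np.percentile(P[m,2],99.5)) if m.sum()>5 else -999)
    print(y,r)
E
```

```text
-650 [-999, -999, 18, 57, 14, 26, 33]
-550 [-999, -999, 11, 57, 290, 299, 296]
-450 [-999, -999, 29, 62, 150, 298, 295]
-350 [-999, -999, 909, 87, 99, 296, 295]
-250 [-999, -999, 21, 88, 100, 183, 183]
-150 [11, -999, 63, 108, 126, 183, 185]
-50 [13, -999, 52, 107, 125, 184, 187]
50 [343, -999, 38, 67, 92, 117, 122]
150 [11, -999, 2, 2, 87, 120, 125]
250 [-999, -999, 2, 74, 87, 110, 131]
350 [-999, -999, 13, 85, 89, 88, 43]
450 [-999, -999, 0, 15, 0, -999, -999]
550 [332, 331, 0, 12, 43, -999, -999]
650 [-999, 321, -999, -999, -999, -999, -999]
```

```bash
python3 - <<'E'
import numpy as np
d=np.load('c0.npz')
for k in 'st':
    P=d[k].reshape(-1,3)
    for y in range(-700,-220,20):
        m=(abs(P[:,1]-y)<10)&(P[:,2]>105)&(P[:,2]<500)&(P[:,0]>533)&(P[:,0]<900)
        if m.sum()>3: print(k,y,m.sum(),np.sort(P[m,0])[[2,m.sum()//2]].round(),np.percentile(P[m,2],[5,98]).round())
E
```

```text
s -560 55 [580. 647.] [198. 290.]
s -540 2175 [588. 645.] [153. 295.]
s -520 8782 [605. 714.] [152. 297.]
s -500 2437 [627. 748.] [106. 298.]
s -480 468 [652. 708.] [109. 297.]
s -460 762 [660. 673.] [153. 297.]
s -440 1009 [662. 677.] [149. 296.]
s -420 1005 [664. 681.] [153. 296.]
s -400 863 [667. 690.] [146. 295.]
s -380 600 [672. 722.] [149. 296.]
s -360 394 [680. 741.] [157. 295.]
s -340 386 [654. 783.] [245. 294.]
s -320 32 [619. 641.] [107. 177.]
s -300 259 [626. 653.] [106. 176.]
s -280 805 [617. 654.] [109. 181.]
s -260 1087 [621. 710.] [113. 182.]
s -240 820 [633. 729.] [132. 182.]
t -560 14 [579. 645.] [201. 291.]
t -540 256 [585. 633.] [171. 298.]
t -520 1360 [603. 661.] [174. 299.]
t -500 1627 [615. 663.] [152. 299.]
t -480 1421 [636. 670.] [120. 298.]
t -460 1218 [658. 681.] [159. 297.]
t -440 1188 [661. 688.] [157. 297.]
t -420 1106 [663. 683.] [158. 296.]
t -400 1162 [666. 690.] [156. 296.]
t -380 1080 [670. 697.] [154. 296.]
t -360 1026 [678. 710.] [157. 296.]
t -340 960 [652. 733.] [153. 295.]
t -320 685 [617. 762.] [151. 259.]
t -300 278 [623. 677.] [107. 176.]
t -280 354 [617. 645.] [112. 182.]
t -260 761 [617. 681.] [113. 183.]
t -240 895 [626. 708.] [133. 184.]
```

View pics/side0.png

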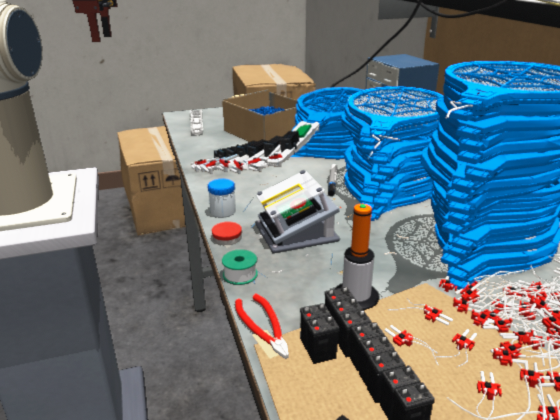

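View pics/top0.png

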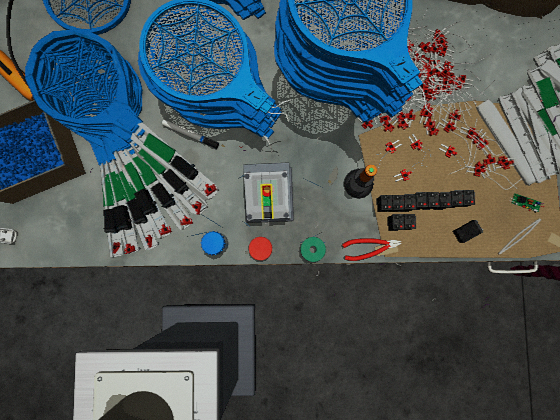

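play_rows --pt "21 -31 10" --pt "21 -31 10" --pt "21 -31 10" --pt "21 -31 10" --pt "21 -31 10" --pt "21 -31 10" --pt "21 -31 10" --pt "21 -31 10" --yaw '[-7, -7, -7, -7, -7, -7, -7, -7]' --gripper 0

```text
t: 2.77
ee_pos: [365.7, 343.5, 303.4]
orientation: [1.906, 2.497, 0.001]
ft_force: [1.2, 0.6, -0.5]
width: 87.7
grasp_force: 0.0
```

play_rows --pt "21 -31 10" --pt "21 -31 10" --pt "21 -31 10" --pt "6 -38 0" --pt "6 -38 0" --pt "6 -38 0" --pt "6 -38 0" --pt "6 -38 0" --yaw '[-7, -7, -7, -7, -7, -7, -7, -7]'

```text
t: 3.43
ee_pos: [458.0, 60.3, 333.0]
orientation: [2.855, 1.31, 0.001]
ft_force: [0.7, 0.1, 0.3]
width: 88.0
grasp_force: 0.0
```

play_rows --pt "6 -38 0" --pt "6 -38 0" --pt "6 -38 0" --pt "6 -38 0" --pt "6 -38 0" --pt "6 -38 0" --pt "6 -38 0" --pt "3 -38 -5" --yaw '[-7, -7, -7, -7, -7, -7, -6, 0]'

```text
t: 4.1
ee_pos: [503.7, -244.2, 328.6]
orientation: [3.14, 0.035, 0.003]
ft_force: [0.6, 0.7, -0.1]
width: 87.6
grasp_force: 0.0
```

play_rows --pt "2.2 -34.4 -18" --pt "2.2 -34.4 -18" --pt "2.2 -34.4 -18" --pt "2.2 -34.4 -18" --pt "2.2 -34.4 -18" --pt "2.2 -34.4 -18" --pt "2.2 -34.4 -18" --pt "0 0 0" --yaw '[0, 0, 0, 0, 0, 0, 0, 0]'

```text
t: 4.77
ee_pos: [516.4, -486.8, 196.6]
orientation: [-3.139, -0.039, 0.006]
ft_force: [-0.5, 1.6, 0.7]
width: 87.9
grasp_force: 0.0
```

```bash
python3 - <<'E'
from h import *
np.set_printoptions(precision=2,suppress=True)
a=viewer.get_image('side');b=viewer.get_image('top');o=ctrl.get_obs()
print(o['ee_pos'],o['orientation'],o['qpos'])
T=np.vstack([[0,0,0]]);print('tcp proj',proj(a,o['ee_pos']),proj(b,o['ee_pos']))
save(a,'s2.png',(290,80,440,310),3)
E
```

```text
[ 517.52 -483.18  199.9 ] [-3.14 -0.04  0.  ] [-0.77  0.57  1.44  0.    1.13  0.78]
tcp proj [362.49 170.94] [375.37 164.67]
```

View pics/s2.png

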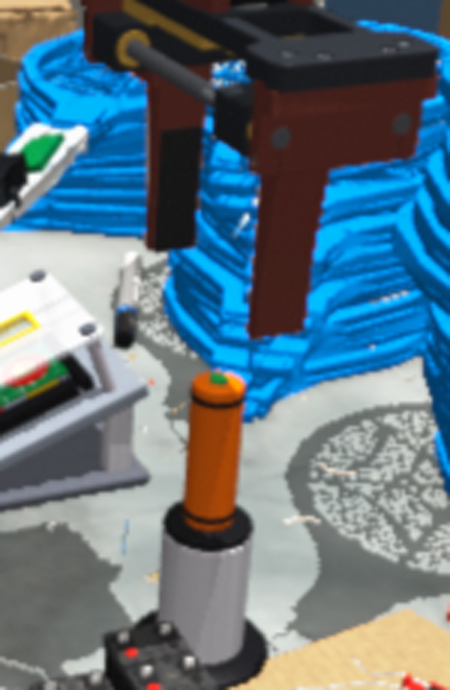

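play_rows --pt "1 -1 -25" --pt "1 0 -25" --pt "0 0 -25" --pt "0 0 -26" --pt "0 0 0" --pt "0 0 0" --yaw '[0, 0, 0, 0, 0, 0]'

```text
t: 5.37
ee_pos: [520.4, -482.1, 100.8]
orientation: [-3.14, -0.046, 0.002]
ft_force: [0.7, -0.3, 0.1]
width: 88.2
grasp_force: 0.0
```

play_rows --pt "0 0 0" --pt "0 0 0" --pt "0 0 0" --pt "0 0 0" --pt "0 0 0" --pt "0 0 0" --pt "0 0 0" --pt "0 0 0" --yaw '[0, 0, 0, 0, 0, 0, 0, 0]' --gripper 1

```text
t: 6.03
ee_pos: [520.4, -483.7, 100.7]
orientation: [-3.141, -0.044, 0.0]
ft_force: [-0.2, 0.1, 0.8]
width: 37.9
grasp_force: 0.0
```

play_rows --pt "0 0 0" --pt "0 0 0" --pt "0 0 0" --pt "0 0 0" --pt "0 0 0" --pt "0 0 0" --yaw '[0, 0, 0, 0, 0, 0]'

```text
t: 6.53
ee_pos: [520.4, -483.7, 100.6]
orientation: [-3.141, -0.044, 0.0]
ft_force: [-0.4, 0.0, -0.5]
width: 23.5
grasp_force: 30.0
```

play_rows --pt "0 0 8" --pt "0 0 8" --pt "0 0 8" --pt "0 0 8" --pt "0 0 8" --pt "0 0 0" --pt "-3 0 0" --pt "-3 0 0" --yaw '[0, 0, 0, 0, 0, 0, 0, 0]'

```text
t: 7.2
ee_pos: [515.4, -484.0, 141.2]
orientation: [3.14, 0.044, 0.004]
ft_force: [5.2, 0.1, 0.3]
width: 23.5
grasp_force: 30.0
```

play_rows --pt "-4 0 0" --pt "-4 0 0" --pt "-4 0 0" --pt "-4 0 0" --pt "-4 0 0" --pt "0 0 0" --yaw '[0, 0, 0, 0, 0, 0]'

```text
t: 7.7
ee_pos: [494.7, -484.4, 141.0]
orientation: [3.14, 0.044, 0.003]
ft_force: [4.5, -1.3, -0.5]
width: 23.9
grasp_force: 30.0
```

```bash
cat > tilt.py <<'E'
from h import *
np.set_printoptions(precision=2,suppress=True)
def tilt(view='side',S=None):
    im=viewer.get_image(view);o=ctrl.get_obs()
    hs=cv2.cvtColor(im['pixels'],cv2.COLOR_RGB2HSV);C=cloud(im);g=o['ee_pos']+[0,0,19]
    m=(hs[...,0]<16)&(hs[...,1]>200)&(hs[...,2]>90)&(np.linalg.norm(C-g,axis=-1)<70)
    P=C[m];
    # fit cylinder radius 12: axis dir + point
    from scipy.optimize import least_squares
    def res(p):
        d=np.array([p[2],p[3],1]);d/=np.linalg.norm(d);q=P-np.array([g[0]+p[0],g[1]+p[1],g[2]])
        return np.linalg.norm(q-np.outer(q@d,d),axis=1)-12
    r=least_squares(res,[0,0,-.2,0],loss='soft_l1')
    print(view,'n',m.sum(),'tcp',o['ee_pos'],'axis off',r.x[:2],'tilt x,y deg',np.degrees(np.arctan(r.x[2:])),'rms',np.sqrt(np.mean(r.fun**2)),'zrange',P[:,2].min(),P[:,2].max())
    return im,m,r.x
E
python3 - <<'E'
from tilt import *
im,m,_=tilt();save(im,'s3.png',(290,80,440,310),3);print(ctrl.get_obs()['ft_force'])
E
```

```text
side n 207 tcp [ 494.72 -484.38  140.99] axis off [ 6.   -1.68] tilt x,y deg [-9.14 -4.01] rms 1.4096218836722705 zrange 116.51031391289354 199.37769375003245
[ 3.03 -2.22  0.15]
```

View pics/s3.png

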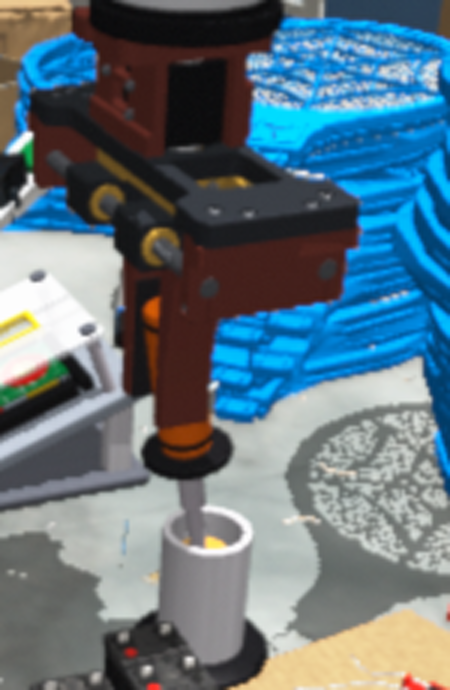

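play_rows --pt "-4 0 0" --pt "-4 0 0" --pt "-4 0 0" --pt "-3 0 0" --pt "0 0 0" --yaw '[0, 0, 0, 0, 0]'

```text
t: 8.17
ee_pos: [478.6, -483.7, 140.3]
orientation: [-3.141, -0.044, 0.001]
ft_force: [2.4, -2.5, -2.4]
width: 23.7
grasp_force: 30.0
```

play_rows --pt "0 0 10" --pt "0 0 20" --pt "0 0 30" --pt "0 0 30" --pt "0 0 30" --pt "0 0 20" --pt "0 0 0" --pt "0 0 0" --yaw '[0, 0, 0, 0, 0, 0, 0, 0]'

```text
t: 8.83
ee_pos: [479.1, -483.3, 281.7]
orientation: [3.141, 0.045, -0.0]
ft_force: [0.2, 0.5, -1.9]
width: 23.3
grasp_force: 30.0
```

```bash
python3 - <<'E'
from tilt import *
im,m,_=tilt();b,_,_=tilt('top')
A=im['pixels'][0:300,280:430];save(im,'s4.png',(270,60,440,290),3)
for n in('probe_foot','probe'):
    for i in (im,b):print(n,[(x['location'],x['conf']) for x in models.landmark_of(i,n)[:2]])
E
```

```text
side n 295 tcp [ 478.59 -482.77  279.87] axis off [0.26 0.87] tilt x,y deg [-35.96   2.3 ] rms 2.4804072023044124 zrange 257.9197115628374 328.3540413316025
  return _methods._mean(a, axis=axis, dtype=dtype,
  ret = ret.dtype.type(ret / rcount)
Traceback (most recent call last):
  File "tilt.py", line 14, in tilt
    print(view,'n',m.sum(),'tcp',o['ee_pos'],'axis off',r.x[:2],'tilt x,y deg',np.degrees(np.arctan(r.x[2:])),'rms',np.sqrt(np.mean(r.fun**2)),'zrange',P[:,2].min(),P[:,2].max())
                                                                                                                                                        ~~~~~~~~~~^^
ValueError: zero-size array to reduction operation minimum which has no identity
```

```bash
python3 - <<'E'
from h import *
im=viewer.get_image('side');o=ctrl.get_obs();save(im,'s4.png',(280,60,430,250),4)
np.savez('s4.npz',p=im['pixels'],c=cloud(im),e=o['ee_pos']);print(o['ee_pos'],proj(im,o['ee_pos']+[0,0,19]))
E
```

```text
[ 478.34610317 -482.56816742  278.40766108] [337.60325294  98.69552762]
```

View pics/s4.png

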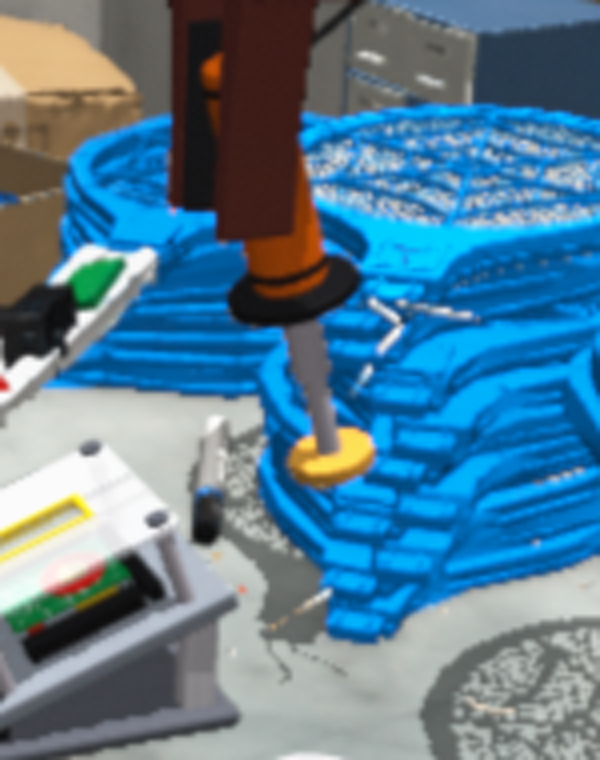

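```bash
python3 - <<'E'
from h import *
from scipy.optimize import least_squares
np.set_printoptions(precision=2,suppress=True)
im=viewer.get_image('side');o=ctrl.get_obs()
hs=cv2.cvtColor(im['pixels'],cv2.COLOR_RGB2HSV);C=cloud(im);E=o['ee_pos']
near=(abs(C[...,0]-515)<70)&(abs(C[...,1]+483)<35)
foot=near&(hs[...,0]>14)&(hs[...,0]<30)&(hs[...,1]>110)&(C[...,2]<210)
col=near&(hs[...,2]<70)&(C[...,2]<250)&(C[...,2]>205)
v,u=np.nonzero(foot);fc=np.array([(u.min()+u.max())/2,(v.min()+v.max())/2]);print('foot',foot.sum(),fc,u.min(),u.max(),v.min(),v.max(),C[foot].mean(0))
v,u=np.nonzero(col);cc=np.array([(u.min()+u.max())/2,(v.min()+v.max())/2]);print('col',col.sum(),cc,u.min(),u.max(),v.min(),v.max(),C[col].mean(0))
def pl(p): # intersect ray with plane y=E_y
    a,d=ray(im,p);return a+d*(E[1]-a[1])/d[1]
F,K=pl(fc),pl(cc);print('F',F,'K',K,'len (61.5)',np.linalg.norm(F-K),'tilt',np.degrees(np.arctan2(F[0]-K[0],K[2]-F[2])))
G=E+[0,0,19];print('from G',np.degrees(np.arctan2(F[0]-G[0],G[2]-F[2])),np.linalg.norm(F-G),'E',E)
# foot disc plane normal
P=C[foot];m=P.mean(0);w=np.linalg.svd(P-m)[2][2];w*=np.sign(w[2]);print('normal',w,np.degrees(np.arctan2(-w[0],w[2])))
E
```

```text
foot 200 [365.  236.5] 352 378 167 306 [ 516.76 -487.35  190.58]
col 26 [345.5 138.5] 337 354 136 141 [ 485.13 -490.91  248.45]
F [ 529.1  -482.67   99.39] K [ 491.31 -482.67  246.62] len (61.5) 151.99881158481662 tilt 14.394462174241296
from G 14.333839383372021 204.35738748243108 E [ 478.51 -482.67  278.39]
normal [-0.53 -0.84  0.07] 82.01665036393194
```

```bash
python3 - <<'E'
from h import *
np.set_printoptions(precision=2,suppress=True)
im=viewer.get_image('side');E=ctrl.get_obs()['ee_pos']
def pl(p):
    a,d=ray(im,p);return a+d*(E[1]-a[1])/d[1]
F,K=pl((362.4,173.9)),pl((353.4,132.1));G=E+[0,0,19]
print('F',F,'K',K,'len(61.5)',np.linalg.norm(F-K),'tilt',np.degrees(np.arctan2(F[0]-K[0],K[2]-F[2])))
print('G',G,np.degrees(np.arctan2(F[0]-G[0],G[2]-F[2])),np.linalg.norm(F-G))
hs=cv2.cvtColor(im['pixels'],cv2.COLOR_RGB2HSV);C=cloud(im)
s=np.s_[160:185,350:377];f=(hs[s][...,0]>14)&(hs[s][...,0]<30)&(hs[s][...,1]>110);P=C[s][f]
P=P[abs(P[:,2]-np.median(P[:,2]))<25];m=np.median(P,0);v,u=np.nonzero(f)
print(f.sum(),(u.min()+u.max())/2+350,(v.min()+v.max())/2+160,P.min(0),P.max(0),m)
top=P[P@np.array([-.34,0,.94])>0];A=np.c_[P[:,:2],np.ones(len(P))]
print('plane',np.linalg.lstsq(A,P[:,2],rcond=None)[0],P.std(0))
E
```

```text
F [ 517.85 -482.88  195.59] K [ 501.36 -482.88  253.85] len(61.5) 60.55652202268901 tilt 15.806281677349908
G [ 478.67 -482.88  297.58] 21.01821381968175 109.26121340482717
194 362.5 174.0 [ 505.53 -497.24  189.35] [ 529.85 -469.52  201.31] [ 514.87 -488.31  196.37]
plane [ 0.34  0.07 54.43] [6.87 6.92 2.76]
```

play_rows --pt "-14 28.7 -6" --pt "-14 28.7 -6" --pt "-14 28.7 -6" --pt "-14 28.7 -6" --pt "-14 28.7 -6" --pt "-14 28.7 -6" --pt "-15 28.7 -6" --pt "0 0 0" --yaw '[0, 0, 0, 0, 0, 0, 0, 0]'

```text
t: 9.75
ee_pos: [375.8, -277.2, 236.0]
orientation: [-3.135, -0.046, 0.011]
ft_force: [-0.8, -0.1, -1.2]
width: 23.8
grasp_force: 30.0
```

play_rows --pt "0 0 -25" --pt "0 0 -25" --pt "0 0 -25" --pt "0 0 -20" --pt "0 0 -10" --pt "0 0 0" --pt "0 0 0" --yaw '[0, 0, 0, 0, 0, 0, 0]'

```text
t: 10.33
ee_pos: [380.4, -282.8, 133.4]
orientation: [-3.14, -0.044, 0.002]
ft_force: [0.0, -0.2, -0.5]
width: 23.3
grasp_force: 30.0
```

```bash
cat > m.py <<'E'
from fit import *
np.set_printoptions(precision=2,suppress=True)
S=np.array([500.47,-278.23,58.53]);R=R_spot(-1.54)
def look(name,crop):
    im=viewer.get_image('side');o=ctrl.get_obs();E=o['ee_pos'];save(im,name,crop,4)
    geo=E+np.array([37.5,1,-84.0]);print('E',E,'geo foot in spot frame',R.T@(geo-S),'f',o['ft_force'])
    hs=cv2.cvtColor(im['pixels'],cv2.COLOR_RGB2HSV);c=proj(im,geo+[-1,0,2.8]).round().astype(int)
    b=np.zeros(hs.shape[:2],bool);b[c[1]-13:c[1]+13,c[0]-17:c[0]+17]=1
    f=b&(hs[...,0]>14)&(hs[...,0]<30)&(hs[...,1]>110);v,u=np.nonzero(f)
    if len(u):
        p=((u.min()+u.max())/2,(v.min()+v.max())/2);a,d=ray(im,p);F=a+d*(geo[1]-a[1])/d[1]
        print('pred px',c,'foot px',p,len(u),'size',np.ptp(u),np.ptp(v),'F0',F+[1,0,-2.8],'cam foot in spot',R.T@(F+[1,0,-2.8]-S))
    return im
E
python3 - <<'E'
from m import *
look('s5.png',(200,110,350,260))
E
```

```text
E [ 380.88 -283.23  134.17] geo foot in spot frame [  1.47 -80.08  20.25] f [ 0.89  0.66 -0.63]
pred px [252 213] foot px (np.float64(257.5), np.float64(210.0)) 144 size 21 20 F0 [ 428.03 -282.23   54.36] cam foot in spot [  1.77 -69.59  20.89]
```

View pics/s5.png

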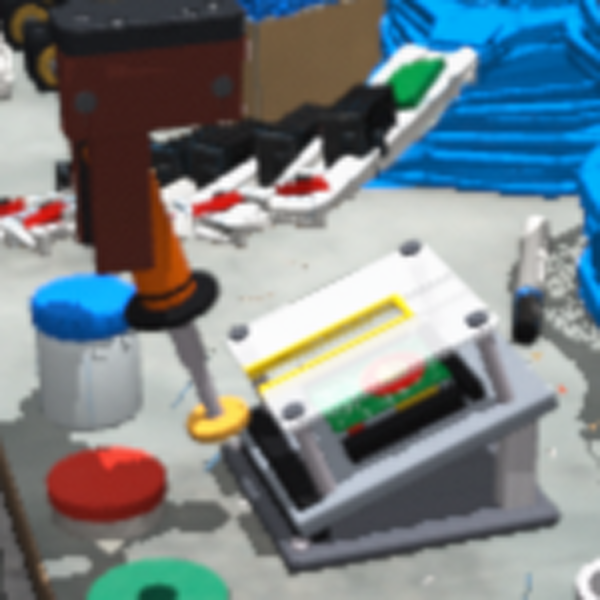

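```bash
python3 - <<'E'
from m import *
im=viewer.get_image('side');C=cloud(im)
loc=lambda P:(P-S)@R
y=yellow(im,(255,175,305,212)).astype(int);Q=loc(C[y[:,1],y[:,0]]);Q=Q[abs(Q[:,2]-26)<8]
for k,s in(('far/-x?',Q[:,0]<0),('near/+x',Q[:,0]>0)):print(k,s.sum(),np.median(Q[s],0),Q[s].std(0))
for cx,cy in((208,390),(203,375),(198,362),(190,345)):
    p=(200+(cx+.5)/4-.5,110+(cy+.5)/4-.5);print('stem',loc(depthpt(im,p,0)),loc(depthpt(im,p,1)))
for cx,cy in((205,412),(218,425),(235,410)):
    p=(200+(cx+.5)/4-.5,110+(cy+.5)/4-.5);print('foot',loc(depthpt(im,p,1)))
E
```

```text
far/-x? 106 [ -8.86 -24.29  26.74] [ 2.17 22.94  1.77]
near/+x 15 [  6.1  -65.43  24.62] [ 3.66 34.78  2.59]
stem [  6.84 -76.99  37.26] [  6.84 -76.99  37.26]
stem [  6.03 -76.2   44.43] [  6.62 -76.24  44.77]
stem [  9.82 -76.09  53.32] [  7.83 -75.95  52.17]
stem [  8.5  -76.06  61.53] [  7.91 -76.02  61.2 ]
foot [  0.41 -81.65  24.34]
foot [ 12.51 -79.75  23.06]
foot [  6.58 -70.1   22.24]
```

play_rows --pt "0 2 0" --pt "1.5 0 -4" --pt "1.5 0 -4" --pt "1.5 0 -4" --pt "0 0 0" --pt "0 0 0" --yaw '[0, 0, 0, 0, 0, 0]'

```text
t: 10.93
ee_pos: [384.9, -280.6, 121.3]
orientation: [-3.141, -0.045, 0.001]
ft_force: [0.5, -0.7, 0.1]
width: 23.7
grasp_force: 30.0
```

play_rows --pt "5.6 0.2 2.1" --pt "5.6 0.2 2.1" --pt "5.6 0.2 2.1" --pt "5.6 0.2 2.1" --pt "5.6 0.2 2.1" --pt "0 0 0" --pt "0 0 0" --yaw '[0, 0, 0, 0, 0, 0, 0]'

```text
t: 11.52
ee_pos: [413.4, -279.8, 132.3]
orientation: [3.141, 0.045, 0.001]
ft_force: [-0.2, -0.4, -1.4]
width: 23.5
grasp_force: 30.0
```

```bash
python3 - <<'E'
from m import *
look('s6.png',(220,120,340,240))
E
```

```text
E [ 412.97 -279.63  132.12] geo foot in spot frame [ -1.14 -50.54   7.32] f [-0.69  0.17 -1.32]
pred px [270 210] foot px (np.float64(273.5), np.float64(207.5)) 88 size 23 21 F0 [ 457.6  -278.63   52.65] cam foot in spot [ -0.92 -42.29   9.13]
```

View pics/s6.png

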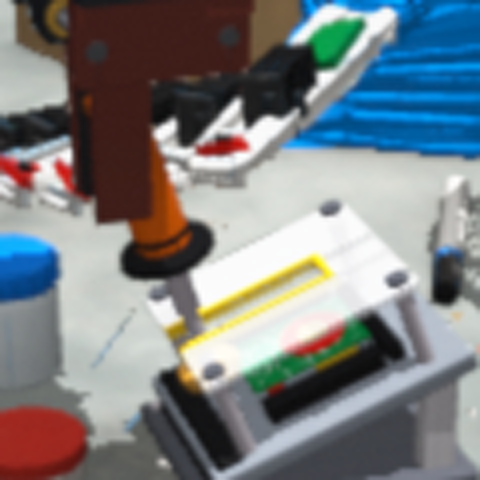

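```bash
cat > st.py <<'E'
from m import *
def stem(im=None):
    im=im or viewer.get_image('side');C=cloud(im);Q=(C-S)@R;o=ctrl.get_obs()
    geo=R.T@(o['ee_pos']+np.array([37.5,1,-84.0])-S)
    for lo,hi,r in((31,40,4),(43,58,6)):   # slabs relative to foot z
        h=Q[...,2]-geo[2]
        m=(h>lo-4)&(h<hi-2)&(abs(Q[...,1]-geo[1]-3)<14)&(abs(Q[...,0]-geo[0])<14)&(Q[...,2]>31)
        if m.sum()>3:
            P=Q[m]; print('slab',lo,hi,'n',m.sum(),'y mid',(P[:,1].min()+P[:,1].max())/2,'ymed',np.median(P[:,1]),'x front pct90',np.percentile(P[:,0],[50,80,95]),'axis x~',np.percentile(P[:,0],80)-r)
    print('geo',geo,'f',o['ft_force'],'t',o['t'],'E',o['ee_pos'])
E
python3 -c "
from st import *
stem()"
```

```text
slab 31 40 n 28 y mid -45.921434011529755 ymed -46.7735093553935 x front pct90 [3.77 5.45 6.17] axis x~ 1.4478946255591794
slab 43 58 n 44 y mid -45.535733751554176 ymed -46.2775281748243 x front pct90 [4.27 5.6  6.34] axis x~ -0.4033428678095161
geo [ -1.2  -50.8    7.36] f [ 0.52 -0.17 -0.7 ] t 11.6167 E [ 412.7  -279.58  132.07]
```

play_rows --pt "7.5 0.2 2.7" --pt "7.5 0.2 2.7" --pt "7.5 0.2 2.7" --pt "7.5 0.2 2.7" --pt "7.5 0.2 2.7" --pt "7.5 0.2 2.7" --pt "0 0 0" --pt "0 0 0" --yaw '[0, 0, 0, 0, 0, 0, 0, 0]'

```text
t: 12.28
ee_pos: [458.4, -278.5, 148.5]
orientation: [3.141, 0.045, 0.0]
ft_force: [-0.4, 0.6, -1.4]
width: 23.7
grasp_force: 30.0
```

```bash
python3 -c "
from st import *
im=viewer.get_image('side');stem(im);save(im,'s7.png',(240,110,340,230),4)
b=viewer.get_image('top')
for n in('spot','probe_foot'):print(n,[(x['location'],round(x['conf'],2)) for x in models.landmark_of(im,n)[:2]])
print(proj(im,S),proj(im,ctrl.get_obs()['ee_pos']+np.array([37.5,1,-84.0])))
F=[]
for i in range(6): viewer.get_image('side');F.append(ctrl.get_obs()['ft_force'])
print(np.mean(F,0))
"
```

```text
slab 31 40 n 29 y mid 2.257601006602713 ymed 1.2465863991384023 x front pct90 [4.1  5.75 6.57] axis x~ 1.7466305154472463
slab 43 58 n 41 y mid 3.138498650287872 ymed 2.6048356747173367 x front pct90 [4.18 5.89 6.88] axis x~ -0.11422616269838048
geo [-1.01 -2.83  7.09] f [ 0.05 -0.19 -1.22] t 12.3333 E [ 457.86 -278.38  148.22]
spot [([293.9, 199.5], 0.43)]
probe_foot [([297.7, 204.0], 0.46)]
[297.4  202.28] [294.27 199.66]
[-0.01  0.28 -1.34]
```

View pics/s7.png

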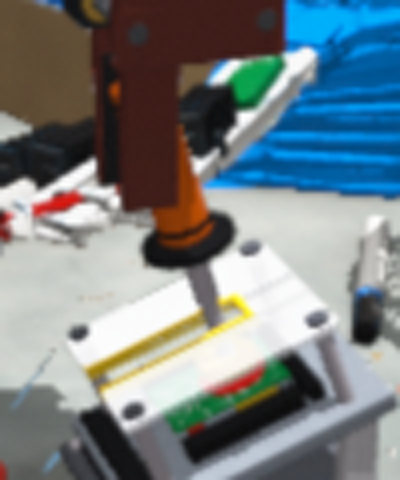

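play_rows --pt "0.7 0 -1.9" --pt "0.7 0 -1.9" --pt "0.7 0 -1.9" --pt "0.7 0 -1.9" --pt "0.7 0 -1.9" --pt "0 0 0" --pt "0 0 0" --yaw '[0, 0, 0, 0, 0, 0, 0]'

```text
t: 13.37
ee_pos: [461.4, -278.6, 138.8]
orientation: [-3.141, -0.044, 0.0]
ft_force: [-1.1, -0.0, 2.2]
width: 23.7
grasp_force: 30.0
```

```bash
cat > f.py <<'E'
from st import *
n=R[:,2];F=[];E=[]
for i in range(8):
    im=viewer.get_image('side');o=ctrl.get_obs();F.append(o['ft_force']);E.append(o['ee_pos'])
F=np.mean(F,0)-[0,0.28,-1.34];E=np.mean(E,0);print('E',E,'F in spot axes x,y,n',R.T@F,'geo',R.T@(E+np.array([37.5,1,-84.0])-S),'M',o['moment'],'t',o['t'])
stem(im)
E
python3 f.py
```

```text
E [ 461.39 -278.61  138.94] F in spot axes x,y,n [ 0.56 -0.83  3.62] geo [-0.67 -2.69 -2.84] M [-0.15  0.54  0.01] t 13.7667
slab 31 40 n 13 y mid 1.961084339165775 ymed 2.4224475574636024 x front pct90 [5.59 6.34 7.46] axis x~ 2.3365382483526167
slab 43 58 n 42 y mid 2.0974226120310577 ymed 1.4588591583311565 x front pct90 [4.58 5.73 6.86] axis x~ -0.2700458492251627
geo [-0.66 -2.67 -2.85] f [-1.85 -0.02  1.35] t 13.7667 E [ 461.41 -278.62  138.94]
```

play_rows --pt "0.3 0 -0.9" --pt "0.3 0 -0.9" --pt "0 0 0" --pt "0 0 0" --pt "0 0 0" --yaw '[0, 0, 0, 0, 0]'

```text
t: 14.18
ee_pos: [462.0, -278.6, 137.1]
orientation: [3.141, 0.044, -0.0]
ft_force: [-2.2, -0.9, 2.4]
width: 22.9
grasp_force: 30.0
```

```bash
python3 f.py; python3 f.py | head -1
```

```text
E [ 462.03 -278.6   137.09] F in spot axes x,y,n [ 0.76 -0.75  4.47] geo [-0.66 -2.73 -4.8 ] M [-0.14  0.56 -0.  ] t 14.5833
slab 31 40 n 7 y mid 1.0403497654689893 ymed 0.5602388965210193 x front pct90 [4.68 5.81 6.29] axis x~ 1.810143956279771
slab 43 58 n 40 y mid 2.1515975581995006 ymed 1.4554614016272045 x front pct90 [4.78 6.27 7.36] axis x~ 0.27153010958737944
geo [-0.66 -2.72 -4.8 ] f [-2.2  -0.77  2.68] t 14.5833 E [ 462.04 -278.6   137.09]
E [ 462.05 -278.59  137.08] F in spot axes x,y,n [ 0.98 -0.83  4.55] geo [-0.67 -2.71 -4.81] M [-0.17  0.6  -0.07] t 14.9833
```

play_rows --pt "-0.7 0 1.9" --pt "-0.7 0 1.9" --pt "-0.7 0 1.9" --pt "-0.7 0 1.9" --pt "0 0 0" --pt "0 0 0" --yaw '[0, 0, 0, 0, 0, 0]'

```text
t: 15.48
ee_pos: [459.4, -278.6, 144.8]
orientation: [3.141, 0.044, 0.001]
ft_force: [-1.0, -0.5, -0.1]
width: 24.1
grasp_force: 30.0
```

```bash
python3 f.py
```

```text
E [ 459.33 -278.62  144.64] F in spot axes x,y,n [0.6  0.07 2.05] geo [-0.73 -2.68  3.22] M [-0.14  0.22 -0.04] t 15.8833
slab 31 40 n 27 y mid 2.018799060826904 ymed 1.8816063591809344 x front pct90 [4.48 5.95 7.41] axis x~ 1.9511386921979401
slab 43 58 n 41 y mid 2.3602347492869944 ymed 1.4432234359744884 x front pct90 [4.88 5.91 6.98] axis x~ -0.08891602494949336
geo [-0.72 -2.71  3.21] f [-0.99 -0.39  0.83] t 15.8833 E [ 459.31 -278.62  144.62]
```

play_rows --pt "-0.7 0 1.9" --pt "-0.7 0 1.9" --pt "0 0 0" --pt "0 0 0" --yaw '[0, 0, 0, 0]'

```text
t: 16.22
ee_pos: [457.8, -278.5, 148.5]
orientation: [-3.141, -0.044, -0.0]
ft_force: [-0.5, -0.4, -1.2]
width: 23.7
grasp_force: 30.0
```

```bash
python3 f.py
```

```text
E [ 457.8  -278.53  148.4 ] F in spot axes x,y,n [ 0.47  0.   -0.26] geo [-0.86 -2.83  7.28] M [ 0.01  0.16 -0.02] t 16.6167
slab 31 40 n 33 y mid 1.60802373627877 ymed 1.3664955585160778 x front pct90 [4.2  5.5  6.98] axis x~ 1.5045503061670242
slab 43 58 n 42 y mid 2.6087550579173584 ymed 2.102141483340453 x front pct90 [4.3  5.42 6.58] axis x~ -0.5778981918237838
geo [-0.81 -2.8   7.27] f [ 0.37 -0.96 -2.04] t 16.6167 E [ 457.83 -278.58  148.41]
```

play_rows --pt "0.7 0 -1.9" --pt "0.7 0 -1.9" --pt "0.7 0 -1.9" --pt "0.7 0 -1.9" --pt "0 0 0" --pt "0 0 0" --pt "0 0 0" --yaw '[0, 0, 0, 0, 0, 0, 0]'

```text
t: 17.2
ee_pos: [460.6, -278.6, 140.9]
orientation: [3.141, 0.044, -0.0]
ft_force: [-2.1, -0.5, 1.7]
width: 23.6
grasp_force: 30.0
```

```bash
python3 f.py; python3 - <<'E'
from m import *
# tilt check: axis line of tube/collar/handle in spot frame from depth, y-mid per height slab
im=viewer.get_image('side');Q=(cloud(im)-S)@R;hs=cv2.cvtColor(im['pixels'],cv2.COLOR_RGB2HSV)
for lo in(30,35,40,45,50,57,62,67,72,77):
    m=(Q[...,2]>lo)&(Q[...,2]<=lo+5)&(abs(Q[...,0])<24)&(abs(Q[...,1])<26)
    if m.sum()>3: print(lo,m.sum(),'y mid',(Q[m][:,1].min()+Q[m][:,1].max())/2,'med',np.median(Q[m][:,1]),'xmax',Q[m][:,0].max())
E
```

```text
E [ 460.63 -278.62  140.95] F in spot axes x,y,n [ 0.25 -0.21  3.45] geo [-0.68 -2.72 -0.69] M [-0.07  0.39  0.01] t 17.6
slab 31 40 n 23 y mid 1.7734904380135101 ymed 1.1059767235592024 x front pct90 [4.65 6.19 6.94] axis x~ 2.190090867458239
slab 43 58 n 38 y mid 2.078971897089658 ymed 1.7151891106562331 x front pct90 [5.26 6.04 7.06] axis x~ 0.0405293323161553
geo [-0.7  -2.73 -0.74] f [-1.67 -0.44  1.56] t 17.6 E [ 460.63 -278.6   140.9 ]
30 15 y mid 8.36404034271651 med 0.901489474950577 xmax 6.616570357493816
35 18 y mid 1.9311046915320704 med 1.2380177179806808 xmax 8.717390969277758
40 17 y mid 2.496122050109079 med 2.269156934170073 xmax 8.107274583507058
45 16 y mid 2.5581901638949995 med 1.0564077266686962 xmax 7.7749788568582305
57 67 y mid 3.7880365812886936 med 9.008954756806983 xmax 22.810915562090166
62 126 y mid 3.4005905323994057 med -3.6013745594632995 xmax 22.531928242412814
67 42 y mid 3.4878429590746673 med 2.5235327882096206 xmax 13.778418006769407
72 31 y mid 3.782746175689313 med 1.0737664569020604 xmax 12.769427643450788
77 40 y mid 4.04543210816367 med 2.4503563334023606 xmax 13.796651817859257
```

```bash
python3 -c "
from workcell import ticket
print(ticket.close_job())"
```

```text
the job is handed in; nothing more can be done
None
```

I handed the job in with the probe still gripped and pressed on the red-ringed contact. By my estimates (no verdict came back), the plunger is about 6 mm in at about 3.5 N, the axis is about 3° off square, and the foot centre is within about 3 mm. I felt no sign of the probe touching the guard, and the tin, spool and jar were not touched by any move.

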